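Empty a glued-up box and nip it in a one-hand bar clamp

TASK

Tip the three wooden ball knobs out of the square wooden box into the tray, then stand the empty box upright on the clamp's plywood base between its two jaws. Pump the clamp's trigger with the gripper around trigger and grip, moving the far jaw only this way and never pushing the jaw itself, until its sprung rubber pad holds the box against the fixed jaw, pressed in about half way and never nearly home, which would crush the fresh glue joint. Finish while still holding trigger and grip squeezed between the fingers; leave the other things on the bench alone.

Things in the scene. Friction and masses are not known exactly. Their poses are not given: they have to be found in the camera images.
- pot: open-topped hollow square box of light wood, 62 x 62 mm outside, 80 mm tall, walls and floor 5 mm, 0.16 kg; origin at the centre of its underside, z towards its mouth. Starts upright on the bench with the three knobs loose inside.
- knob1_center (a point): centre of the first wooden ball knob, a plain ball 24 mm in diameter, 14 g
- knob2_center (a point): centre of the second ball knob, 24 mm in diameter
- knob3_center (a point): centre of the third ball knob, 24 mm in diameter
- tray: low open tray of darker wood fixed to the bench, 200 (x) x 160 (y) mm, 35 mm high, walls and floor 6 mm; origin at the centre of its underside
- clamp: one-hand bar clamp lying on its side on a plywood base 12 mm thick, screwed to the bench (x -78 to 165, y -110 to 122 mm). Origin at bench level under the bar; x runs along the bar from head to far jaw, z up. Steel bar at y = 0, its teeth up to 54 mm high; black head housing x -62 to -1, y -17 to 17, 76 mm high. Jaws stick out to -y, grip and trigger to +y.
- seat (a point): point on top of the plywood base where the centre of the box's underside belongs: clamp x = 31, y = -70, z = 12 mm, the box's sides parallel to the clamp's; a few mm towards the far jaw does no harm, the pad pushes it home
- fixed_jaw: the head's fixed jaw, a black block; same origin and axes as the clamp; its face looks to +x at x = 0, y -97 to -17, z 16 to 70 mm
- jaw (a joint): travel of bar and far jaw towards the fixed jaw, 0 to 0.056 m. At 0 the pad's face is 104 mm from the fixed jaw's, so the 62 mm box is touched on both sides at 0.042. It drags with 3 N. A ratchet of 6 mm pitch lets it only close: when the trigger is let go the jaw falls back to the last tooth passed (multiples of 6 mm, up to 6 mm back).
- far_jaw: bar and far jaw (black block, 16 to 70 mm high, y -97 to 10 mm, x 126 to 152 mm at jaw travel 0), same axes as the clamp; it moves to -x as the jaw closes
- pad (a joint): how far the sprung rubber pad is pushed back into the far jaw, 0 (free) to 0.012 m (fully home); spring 1 N/mm with 1 N preload
- pad_face: the rubber pad on the far jaw, 8 mm thick, 50 mm wide, z 26 to 68 mm, between the far jaw and the box; axes as the clamp's
- trigger (a joint): travel of the trigger towards the grip, 0 (released) to 0.017 m; a light spring (4 to 7.4 N) returns it. From the tooth it rests on, the jaw follows the trigger one to one after the first 2.5 mm of idle travel (before the first pump, up to 6 mm idle); a stroke from under 2 mm to over 15 mm wins 12 mm.
- trigger_blade: the trigger, an upright black bar, its axes as the clamp's, 12 mm thick in x, y 20 to 100 mm, z 26 to 66 mm; it slides straight to -x when squeezed
- trigger_front (a point): centre of the face of the trigger that a finger pushes, looking to the clamp's +x; z 46 mm. It stands at clamp x = -6 mm when released
- grip: the fixed grip, an upright black bar 20 mm thick, clamp y 15 to 115 mm, z 26 to 66 mm; axes as the clamp's
- grip_back (a point): centre of the grip's outer face, looking to the clamp's -x, at clamp x = -62, y = 65, z = 46 mm. Grip and trigger measure 56 mm over all when the trigger is released, 39 mm when fully squeezed
- hammer: bystander: hammer lying beyond the tray
- screwdriver: bystander: screwdriver lying on the clamp's left
- glue: bystander: white glue bottle, 54 mm wide, 150 mm tall
- offcut_a: bystander: light wood offcut 90 x 45 x 30 mm
- offcut_b: bystander: dark wood offcut 60 x 60 x 22 mm
- screws: bystander: glass jar 60 mm wide, 70 mm tall
- tape: bystander: grey tape measure 70 x 35 x 60 mm
There are look-alikes about, which are no part of the job. What is shaped like the pot but green or orange is not meant.

How it is judged:
On the way, in this order (a step that is already met when the one before it is completed fails the run):
1. all three knobs have been tipped into the tray (x of knob1_center in the frame of tray between -0.096 and 0.096 m and y of knob1_center in the frame of tray between -0.076 and 0.076 m and height (world z) of each of knob1_center, knob2_center, knob3_center below 0.05 m and x of knob2_center in the frame of tray between -0.096 and 0.096 m and y of knob2_center in the frame of tray between -0.076 and 0.076 m and x of knob3_center in the frame of tray between -0.096 and 0.096 m and y of knob3_center in the frame of tray between -0.076 and 0.076 m), for 0.2 s.
2. the box stands upright on the base between the jaws, let go, the pad not yet pressed (y of pot in the frame of clamp between -0.095 and -0.045 m and z of pot in the frame of clamp between 0.009 and 0.016 m and angle between pot's own z axis and vertical below 0.08 rad and x of pot in the frame of clamp between 0.027 and 0.075 m and contact force between the fingers and pot below 0.2 N and value of joint pad below 0.0015 m), for 0.2 s.
3. the pumped jaw's pad presses on the box (value of joint pad above 0.002 m and contact force between pad_face and pot above 1 N), for 0.1 s.
At the end, for the whole second after the job is handed in: The three knobs lie in the tray; the box stands upright (within 0.08 rad) on the clamp's base, pressed between the pad (pushed in 3 to 9.5 of its 12 mm, over 2 N) and the fixed jaw; the fingers still squeeze trigger (over 2 mm in) and grip with over 1 N on each and do not touch the box (all of step 1 and y of pot in the frame of clamp between -0.095 and -0.045 m and z of pot in the frame of clamp between 0.009 and 0.016 m and angle between pot's own z axis and vertical below 0.08 rad and x of pot in the frame of clamp between 0.027 and 0.036 m and value of joint pad between 0.003 and 0.0095 m and contact force between pad_face and pot above 2 N and contact force between fixed_jaw and pot above 1 N and contact force between the fingers and trigger_blade above 1 N and contact force between the fingers and grip above 1 N and value of joint trigger above 0.002 m and contact force between the fingers and pot below 0.2 N and linear speed of pot below 0.02 m/s); the arm keeps its last pose, push and grip.
It fails at once if the box is crushed: the pad pushed in more than 10.5 mm (value of joint pad above 0.0105 m).
It fails at once if the far jaw is pushed by the arm instead of pumped (contact force between any of the arm, the fingers and far_jaw above 2.5 N or contact force between any of the arm, the fingers and pad_face above 2.5 N).
It fails at once if a bystander is moved by more than 30 mm (distance of any of hammer, screwdriver, glue, offcut_a, offcut_b, screws, tape from where it was at the start of the episode above 0.03 m).
It also fails if it takes over 58 s, if anything falls off the work surface, if the arm or the gripper's body presses on something with over 40 N, if the wrist force passes 120 N, or if a joint passes its speed limit or range.

ROBOT

A 7-joint arm with a two-finger parallel gripper is mounted at the origin on the work surface. World frame = base frame: x ahead of the robot, y to its left, z up, the work surface at z = 0. Lengths are in m, angles in rad, forces in N, time in s.
With the tool pointing down it reaches from about 0.4 to 0.9 m from the base axis. Payload 5.6 kg.
Tool frame: the origin (TCP) lies midway between the tips of the shut fingers; the grasp point (between the pads) lies 19 mm behind it; z points along the fingers, y is the line along which they close (so a half turn about z gives the same grasp; the last joint's range is limited). The gripper opens to 92 mm and grips with 3 to 60 N. Pads are 20 mm wide; open, the fingers measure 128 mm over their backs; the gripper's body (75 mm by 189 mm) begins 69 mm behind the grasp point.
Start: joints at [1.186, 0.468, -0.012, 1.603, 0.006, 1.071, -0.056], TCP at [0.218, -0.612, 0.215] pointing down, gripper open.
Joint ranges: [-2.53, 2.53], [-0.31, 2.02], [-1.57, 1.55], [0.28, 2.44], [-1.29, 4.43], [0.15, 1.84], [-2.92, 2.92]. Speed limits (rad/s): [2.57, 2.57, 3.14, 3.14, 3.14, 3.14, 3.14].

INTERFACE

Orientations are given as a 3x3 rotation matrix whose columns are the frame's x, y, z axes.
In Python, from station import env, effector, solver, viewer, workorder, search_frame, tip_of gives the robot as it stands. Calls block until the motion is done:
- env.reach(position, orientation): joint-space move of the TCP to a pose.
- env.movel(position, frame=None, rate=0.15): straight line of the TCP; frame=None keeps the orientation; rate is the mean speed in m/s.
- env.goto_joints(angles): joint-space move.
- effector.release() and effector.grasp(squeeze=None): open the fingers fully, or close them until they stop; squeeze is the grip in N (None keeps the last).
- env.pause(seconds).
- solver.inverse_kinematics(position, orientation): joint angles nearest the present ones, or None.
- env.sense(): the state.
- viewer.read_camera(name): name is "scene" or "side" or "wrist"; returns (picture, depth): 480x640x3 uint8, red, green, blue; 480x640 float32, m along the optical axis (not along the pixel's ray), 0 where there is no reading.
- viewer.camera_info(name): a dict with "intrinsics" (3x3 intrinsics, pixels), "eye" and "rotation" of the camera in the world; the wrist camera has in their place "T_tool_cam" (4x4, takes a point from camera to tool coordinates, whose origin is the TCP and whose axes are the flange's). Camera axes: x right, y up, looking along -z (the intrinsics and any distortion apply to the point x, -y, -z); pixel columns grow to the right and rows downward; lengths in m; the calibration is good to about 2 mm. A picture is of the moment at which its call begins: read the wrist's pose just before it. camera_info takes no time and is no camera call.
A pose or a line that the arm cannot do raises env.PlanningError and nothing moves.
- workorder.finish_job(): hands the job in; it is judged then, once.
Trained networks look in the newest picture that a camera, given by its name, has taken for a name from the list of things; names that differ only in an ending like _2 or _b are one class to them, and where a whole thing is asked for, a point or a joint stands for the part that bears it (a point fixed in the world has none). Each returns a list of dicts, best first, with "score" (0 to 1); they miss things now and then, are a little off and sometimes report something else, mostly with a low value. They report only what shows in the picture. A call takes as long as a camera call. They do not tell look-alikes from the thing itself.
- search_frame(camera, name): "at" ([x, y, z] in m, in world coordinates, good to about 4 mm: the middle of the surface that is visible of it).
- tip_of(camera, name): "at" ([x, y, z] in m, in world coordinates, good to about 4 mm: a listed point, or the origin of a listed thing).
The state is a dict: "t": time; "joint_positions": joint angles; "joint_velocities": joint speeds; "tau": joint torques, N m; "ee_pos": TCP position; "tcp_rot": TCP orientation; "wrist_force": force on the tool from outside, world axes, zero at the start; "moment": the same for the moment, N m; "gripper_width": finger opening in m; "grasp_force": force on a finger pad.
Only numpy, scipy, OpenCV 4.12 (cv2) and the standard library are available. Lean on these libraries where they do the work, as an engineer would, in place of code of your own. Each camera call takes 0.05 s, during which the arm holds its last target. There are 200 camera calls.

## Working session

There is one attempt and no reset: what is moved stays moved. The work goes in short steps, each a Python script; the robot and the scene stay as the last script left them, time stands still between calls to the robot, and variables do not carry over. Pictures are saved under pics/ and viewed, at most 10 in all, crops included, and the job is handed in when it is done.

```bash
ls; mkdir -p pics; python3 - <<'E'
from station import env, viewer, search_frame, tip_of
import cv2, numpy as np
for c in ("scene","side"):
    im,d=viewer.read_camera(c); cv2.imwrite(f"pics/{c}0.png",im[:,:,::-1])
    for n in ("pot","tray","clamp","knob1_center","seat","trigger_front","grip_back","far_jaw","pad_face","glue","screws","tape","hammer"):
        f=tip_of if n in("pot","tray","clamp","knob1_center","seat","trigger_front","grip_back") else search_frame
        print(c,n,[(np.round(r["at"],3).tolist(),round(r["score"],2)) for r in f(c,n)[:4]])
    i=viewer.camera_info(c); print(i)
print(env.sense()["t"])
E
```

```text
pics
scene pot [([0.384, -0.107, 0.001], 0.89), ([0.662, -0.166, -0.002], 0.84), ([0.294, -0.184, -0.005], 0.76), ([0.375, 0.074, -0.001], 0.68)]
scene tray [([0.552, -0.338, 0.0], 0.56), ([0.756, -0.253, 0.0], 0.18)]
scene clamp [([0.534, 0.157, 0.007], 0.57)]
scene knob1_center []
scene seat [([0.56, 0.083, 0.013], 0.71)]
scene trigger_front [([0.533, 0.22, 0.048], 0.68)]
scene grip_back [([0.482, 0.227, 0.044], 0.89)]
scene far_jaw [([0.66, 0.125, 0.054], 0.62), ([0.334, -0.332, 0.016], 0.59)]
scene pad_face [([0.632, 0.075, 0.06], 0.51), ([0.784, 0.194, 0.096], 0.39)]
scene glue [([0.782, 0.198, 0.094], 0.68), ([0.531, 0.422, 0.051], 0.23)]
scene screws [([0.53, 0.422, 0.051], 0.63), ([0.526, 0.097, 0.062], 0.34)]
scene tape [([0.675, 0.404, 0.051], 0.69), ([0.653, 0.112, 0.057], 0.62)]
scene hammer [([0.741, -0.046, 0.025], 0.63), ([0.584, 0.146, 0.015], 0.3)]
{'intrinsics': array([[507.89951176,   0.        , 313.13176341],
       [  0.        , 507.89951176, 248.90650955],
       [  0.        ,   0.        ,   1.        ]]), 'eye': array([ 1.13660264, -0.32125554,  1.04276558]
[... 732 characters left out ...]
.066, 0.056], 0.63), ([0.622, 0.072, 0.058], 0.52), ([0.516, 0.072, 0.066], 0.36)]
side glue [([0.771, 0.189, 0.074], 0.6), ([0.34, 0.323, 0.02], 0.52)]
side screws [([0.518, 0.415, 0.044], 0.92)]
side tape [([0.485, 0.235, 0.067], 0.7), ([0.668, 0.403, 0.034], 0.63)]
side hammer [([0.738, -0.053, 0.027], 0.94)]
{'intrinsics': array([[491.18517032,   0.        , 321.42219134],
       [  0.        , 491.18517032, 242.49320404],
       [  0.        ,   0.        ,   1.        ]]), 'eye': array([ 0.33048167, -0.91066154,  0.7268131 ]), 'rotation': array([[ 0.97477892,  0.13766197, -0.17565656],
       [-0.22250537,  0.53866365, -0.81260866],
       [-0.01724551,  0.83119832,  0.5557085 ]])}
1.4
```

View pics/scene0.png

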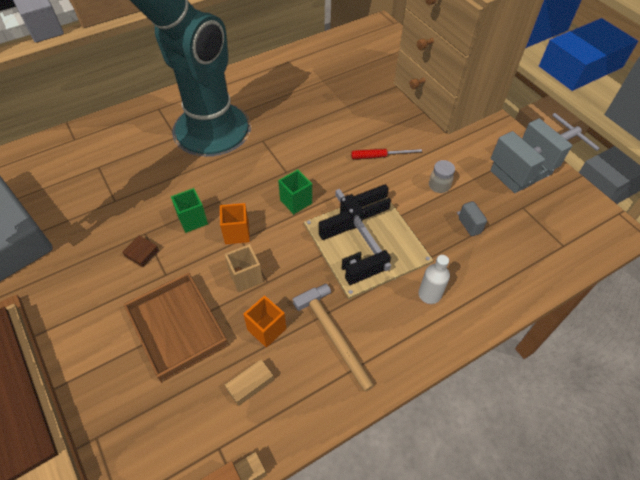

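View pics/side0.png

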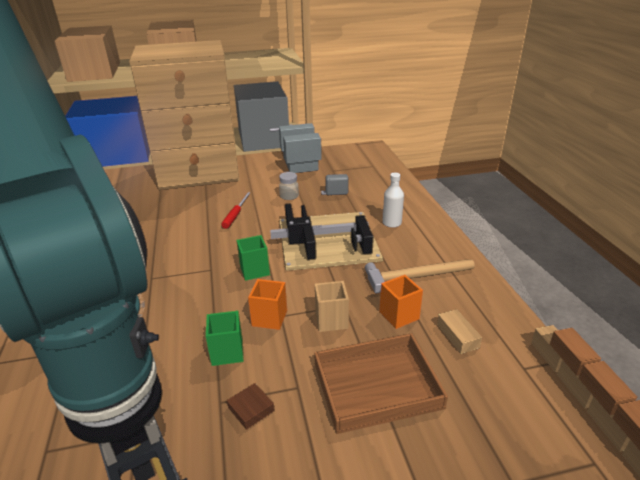

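The wanted box is the plain light-wood one at scene px (243,268) and side px (332,305). The look-alikes are orange at scene (234,222) and (265,320), and green at (190,210) and (295,190). The clamp is at scene (365,230) and the tray at (177,325). Next I measure the box, tray and clamp from depth.

```bash
cat > h.py <<'E'
from station import env, effector, solver, viewer, workorder, search_frame, tip_of
import cv2, numpy as np
from scipy.spatial.transform import Rotation as Ro
def cloud(c):
    s=env.sense(); im,d=viewer.read_camera(c); i=viewer.camera_info(c); K=i["intrinsics"]
    v,u=np.mgrid[:480,:640]
    p=np.stack([(u-K[0,2])/K[0,0]*d,-(v-K[1,2])/K[1,1]*d,-d],-1)
    if c=="wrist":
        T=i["T_tool_cam"]; p=p@T[:3,:3].T+T[:3,3]; p=p@np.array(s["tcp_rot"]).T+s["ee_pos"]
    else: p=p@i["rotation"].T+i["eye"]
    p[d<=0]=np.nan
    return im,p
def rect(p,m):
    q=p[m][:,:2].astype(np.float32); 
    lo,hi=np.percentile(q,1,0),np.percentile(q,99,0)
    r=cv2.minAreaRect(q*1000); return len(q),np.round(r[0],1),np.round(r[1],1),round(r[2],1),lo.round(3),hi.round(3)
E
python3 - <<'E'
from h import *
for c,box in (("scene",(225,240,265,295)),("side",(312,278,352,332))):
    im,p=cloud(c); x,y,z=p[...,0],p[...,1],p[...,2]
    roi=np.zeros(z.shape,bool); roi[box[1]:box[3],box[0]:box[2]]=1
    print(c,"rim",rect(p,roi&(abs(z-.08)<.005)))
    t=(abs(x-.55)<.15)&(abs(y+.335)<.12)
    print("tray",rect(p,t&(abs(z-.035)<.005)))
    k=(abs(x-.56)<.2)&(abs(y-.16)<.16)
    hsv=cv2.cvtColor(im,cv2.COLOR_RGB2HSV); dark=hsv[...,2]<70
    print("base",rect(p,k&(abs(z-.012)<.004)&(hsv[...,2]>150)))
    print("jaw tops",rect(p,k&(abs(z-.070)<.004)&dark&(x>.59)), rect(p,k&(abs(z-.070)<.004)&dark&(x<.59)&(y<.13)))
    print("grip/trig",rect(p,k&(abs(z-.066)<.004)&dark&(x<.59)&(y>.18)))
    if c=="scene":
        crop=cv2.resize(im[170:310,180:440],None,fx=3,fy=3,interpolation=cv2.INTER_CUBIC); cv2.imwrite("pics/crop0.png",crop[:,:,::-1])
E
```

```text
scene rim (261, array([ 513.8, -140.4]), array([62. , 66.2]), 85.4, array([ 0.481, -0.172], dtype=float32), array([ 0.547, -0.108], dtype=float32))
tray (918, array([ 554. , -331.8]), array([203.7, 160. ]), 1.1, array([ 0.453, -0.412], dtype=float32), array([ 0.655, -0.251], dtype=float32))
base (3998, array([579.2, 163.7]), array([234.6, 245.2]), 84.9, array([0.456, 0.043], dtype=float32), array([0.704, 0.276], dtype=float32))
jaw tops (451, array([652.2, 105.5]), array([103.8,  45.8]), 84.2, array([0.627, 0.055], dtype=float32), array([0.677, 0.154], dtype=float32)) (195, array([520.3,  97.2]), array([64.8, 24. ]), 86.5, array([0.508, 0.065], dtype=float32), array([0.532, 0.129], dtype=float32))
grip/trig (295, array([509.9, 229.5]), array([89. , 54.2]), 85.7, array([0.482, 0.185], dtype=float32), array([0.536, 0.273], dtype=float32))
side rim (274, array([ 513.7, -145. ]), array([67.6, 62. ]), 84.9, array([ 0.481, -0.179], dtype=float32), array([ 0.545, -0.113], dtype=float32))
tray (1313, array([ 553.2, -336.4]), array([201. , 163.9]), 0.8, array([ 0.453, -0.419], dtype=float32), array([ 0.653, -0.257], dtype=float32))
base (2084, array([607. , 156.2]), array([238.9, 299.8]), 85.1, array([0.454, 0.036], dtype=float32), array([0.697, 0.27 ], dtype=float32))
jaw tops (224, array([648. ,  99.1]), array([106.,  45.]), 83.9, array([0.622, 0.048], dtype=float32), array([0.67 , 0.147], dtype=float32)) (138, array([516.2,  92.9]), array([71.3, 22.1]), 85.4, array([0.504, 0.058], dtype=float32), array([0.528, 0.129], dtype=float32))
grip/trig (126, array([506.3, 227.1]), array([76.9, 53.3]), 84.3, array([0.479, 0.19 ], dtype=float32), array([0.532, 0.265], dtype=float32))
```

View pics/crop0.png

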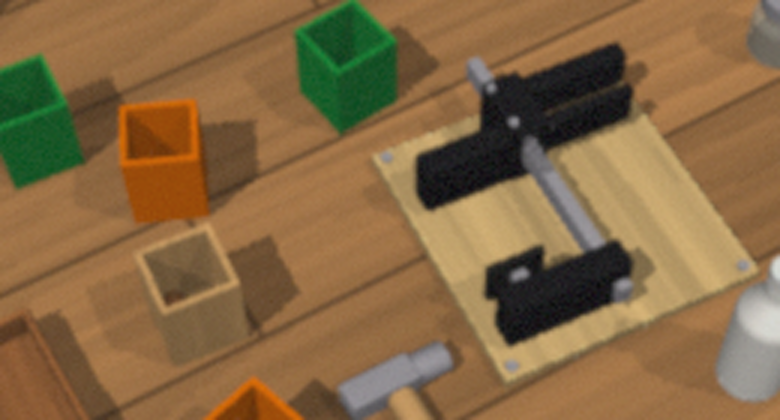

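```bash
cat >> h.py <<'E'
def tool(az,th,flip=1):
    """tool tilted th from straight down towards azimuth az, fingers closing horizontally"""
    z=np.array([np.sin(th)*np.cos(az),np.sin(th)*np.sin(az),-np.cos(th)])
    y=flip*np.array([-np.sin(az),np.cos(az),0]); return np.stack([np.cross(y,z),y,z],1)
d2=np.deg2rad
BOX=np.array([.514,-.1425,0]); YAW=d2(-5.1); CL=np.array([.535,.159,0]); TRAY=np.array([.5535,-.334,0])
RC=Ro.from_euler("z",YAW).as_matrix()
def cw(x,y,z): return CL+RC@(np.array([x,y,z])/1000)   # clamp mm -> world m
E
python3 - <<'E'
from h import *
print(np.round(env.sense()["tcp_rot"],2).tolist())
def tcp(g,R): return g+R[:,2]*.019   # grasp point -> tcp
ik=lambda g,R: solver.inverse_kinematics(tcp(g,R),R)
for az0 in (-5.1,-5.1-90,-5.1+90):
 for th in (0,30,45):
  for fl in (1,-1):
    R=tool(d2(az0),d2(th),fl); q=ik(BOX+[0,0,.062],R)
    Rs=tool(YAW+d2(az0+5.1),d2(th),fl); qs=ik(cw(31,-70,76),Rs)
    b=R.T@[0,0,1]; n=0;best=[]
    for az in range(-120,121,15):
     for e in (-20,-5,10,25):
      for roll in range(0,360,45):
       P=tool(d2(az),d2(90+e))@Ro.from_euler("z",roll,degrees=True).as_matrix()
       mo=P@b
       if mo[2]>-.6: continue
       g=TRAY+[0,0,.17]-np.array([mo[0],mo[1],0])*.02
       j=ik(g,P)
       if j is not None: best.append((e,az,roll,round(mo[2],2)))
    print(az0,th,fl,q is not None,qs is not None,len(best),best[:6])
E
```

```text
[[0.94, 0.34, -0.0], [0.34, -0.94, -0.0], [-0.0, 0.0, -1.0]]
-5.1 0 1 True True 0 []
-5.1 0 -1 True True 0 []
-5.1 30 1 True True 56 [(10, -120, 180, np.float64(-0.64)), (25, -120, 135, np.float64(-0.69)), (25, -120, 180, np.float64(-0.82)), (25, -120, 225, np.float64(-0.69)), (10, -105, 180, np.float64(-0.64)), (25, -105, 135, np.float64(-0.69))]
-5.1 30 -1 True True 56 [(10, -120, 0, np.float64(-0.64)), (25, -120, 0, np.float64(-0.82)), (25, -120, 45, np.float64(-0.69)), (25, -120, 315, np.float64(-0.69)), (10, -105, 0, np.float64(-0.64)), (25, -105, 0, np.float64(-0.82))]
-5.1 45 1 False True 99 [(-5, -120, 180, np.float64(-0.64)), (10, -120, 135, np.float64(-0.62)), (10, -120, 180, np.float64(-0.82)), (10, -120, 225, np.float64(-0.62)), (25, -120, 135, np.float64(-0.75)), (25, -120, 180, np.float64(-0.94))]
-5.1 45 -1 False True 99 [(-5, -120, 0, np.float64(-0.64)), (10, -120, 0, np.float64(-0.82)), (10, -120, 45, np.float64(-0.62)), (10, -120, 315, np.float64(-0.62)), (25, -120, 0, np.float64(-0.94)), (25, -120, 45, np.float64(-0.75))]
-95.1 0 1 True True 0 []
-95.1 0 -1 True Tr
[... 1250 characters left out ...]
 30 -1 True True 56 [(10, -120, 0, np.float64(-0.64)), (25, -120, 0, np.float64(-0.82)), (25, -120, 45, np.float64(-0.69)), (25, -120, 315, np.float64(-0.69)), (10, -105, 0, np.float64(-0.64)), (25, -105, 0, np.float64(-0.82))]
84.9 45 1 True True 99 [(-5, -120, 180, np.float64(-0.64)), (10, -120, 135, np.float64(-0.62)), (10, -120, 180, np.float64(-0.82)), (10, -120, 225, np.float64(-0.62)), (25, -120, 135, np.float64(-0.75)), (25, -120, 180, np.float64(-0.94))]
84.9 45 -1 True True 99 [(-5, -120, 0, np.float64(-0.64)), (10, -120, 0, np.float64(-0.82)), (10, -120, 45, np.float64(-0.62)), (10, -120, 315, np.float64(-0.62)), (25, -120, 0, np.float64(-0.94)), (25, -120, 45, np.float64(-0.75))]
```

```bash
cat >> h.py <<'E'
def tcp(g,R): return np.asarray(g)+R[:,2]*.019
E
python3 - <<'E'
from h import *
ik=lambda g,R: solver.inverse_kinematics(tcp(g,R),R)
s=lambda q: None if q is None else np.round(q,2).tolist()
for fl in (1,-1):
  print("pick",fl,s(ik(BOX+[0,0,.064],tool(YAW,d2(30),fl))),"lift",s(ik(BOX+[0,0,.2],tool(YAW,d2(30),fl))),"seat",s(ik(cw(33,-70,77),tool(YAW,d2(30),fl))))
  for az in (-45,-25,0):
    print(az,"up",s(ik(TRAY+[0,0,.18],tool(d2(az),d2(30),fl))),"pour",[s(ik(TRAY+[0,0,.17],tool(d2(az),d2(t),-fl))) for t in (85,100,105)])
  for gf in (-1,1): print("pump",s(solver.inverse_kinematics(cw(-40,68,30),tool(YAW+np.pi/2,0,gf))))
E
```

```text
pick 1 [1.11, 0.72, -1.01, 2.31, 1.95, 0.47, 0.02] lift [0.74, 0.17, -0.51, 2.26, 0.01, 0.22, 1.73] seat [-0.45, 0.44, 0.15, 2.28, 2.0, 0.15, -0.81]
-45 up [0.7, 0.37, -0.36, 2.03, 0.92, 0.4, 0.39] pour [[-0.15, 0.87, 0.43, 2.41, 2.55, 1.37, 1.25], [-0.59, 1.44, 0.86, 2.35, 2.25, 1.26, 0.7], [-0.83, 1.88, 1.07, 2.32, 2.12, 0.91, 0.39]]
-25 up [0.95, 0.4, -0.52, 2.04, 0.61, 0.28, 1.09] pour [[0.35, 0.82, 0.21, 2.43, 3.21, 1.59, 1.42], [-0.52, 1.8, 1.07, 2.38, 2.43, 1.56, 0.16], [-0.57, 1.92, 1.06, 2.34, 2.27, 1.49, 0.12]]
0 up [1.3, 0.53, -0.84, 1.96, 0.26, 0.37, 1.97] pour [[0.3, 0.96, 0.65, 2.29, 3.82, 1.82, 1.17], [0.86, 1.0, -0.01, 2.19, 4.01, 1.77, 1.61], [1.06, 1.08, -0.23, 2.15, 4.12, 1.7, 1.75]]
pump [0.17, 0.79, -0.89, 1.92, 0.82, 0.85, -1.25]
pump [0.39, 1.14, -1.34, 1.91, 1.22, 1.23, 1.65]
pick -1 [0.64, 0.48, -0.44, 2.34, 2.6, 0.18, 2.34] lift [0.6, 0.15, -0.37, 2.27, -0.13, 0.22, -1.29] seat [-0.31, 0.44, -0.01, 2.27, 1.86, 0.22, 2.49]
-45 up [-0.02, 0.37, 0.51, 2.08, 0.04, 0.25, -1.98] pour [[0.22, 0.8, 0.02, 2.39, 2.59, 1.51, -1.61], [-0.38, 1.23, 0.64, 2.34, 2.3, 1.5, -2.22], [-0.1, 1.15, 0.36, 2.29, 2.34, 1.8, -2.0]]
-25 up [0.48, 0.34, 0.03, 2.07, -0.21, 0.22, -1.3] pour [[0.35, 0.82, 0.21, 2.43, 3.21, 1.59, -1.72], [-0.3, 1.46, 0.86, 2.38, 2.6, 1.8, -2.6], [-0.33, 1.55, 0.85, 2.34, 2.44, 1.81, -2.67]]
0 up [0.89, 0.4, -0.31, 1.98, -0.5, 0.39, -0.51] pour [[1.92, 1.68, -1.36, 2.2, 3.39, 0.31, -0.07], [0.86, 1.0, -0.01, 2.19, 4.01, 1.77, -1.53], [1.06, 1.08, -0.23, 2.15, 4.12, 1.7, -1.39]]
pump [0.17, 0.79, -0.89, 1.92, 0.82, 0.85, -1.25]
pump [0.39, 1.14, -1.34, 1.91, 1.22, 1.23, 1.65]
```

```bash
cat > pick.py <<'E'
from h import *
R=tool(YAW,d2(30),1)
effector.release()
env.reach(tcp(BOX+[0,0,.19],R),R)
print(np.round(env.sense()["joint_positions"],2))
env.movel(tcp(BOX+[0,0,.064],R),rate=.12)
effector.grasp(30); s=env.sense(); print(s["gripper_width"],s["grasp_force"])
env.movel(tcp(BOX+[0,0,.20],R),rate=.12)
s=env.sense(); print(s["t"],s["gripper_width"],np.round(s["wrist_force"],1),np.round(s["joint_positions"],2))
ik=lambda g,R: solver.inverse_kinematics(tcp(g,R),R)
for az in (-60,-45,-30):
  print(az,[None if (q:=ik(TRAY+[0,0,z],tool(d2(az),d2(t),f))) is None else np.round(q,2).tolist() for z,t,f in ((.18,30,1),(.18,90,-1),(.18,95,-1))])
E
python3 pick.py
```

```text
[ 0.8   0.2  -0.59  2.26  0.16  0.19  1.59]Traceback (most recent call last):
  File "pick.py", line 6, in <module>
    env.movel(tcp(BOX+[0,0,.064],R),rate=.12)
    ~~~~~~~~~^^^^^^^^^^^^^^^^^^^^^^^^^^^^^^^^
station.PlanningError: the arm cannot follow that straight line within its joint ranges
```

```bash
python3 - <<'E'
from h import *
ik=lambda g,R: solver.inverse_kinematics(tcp(g,R),R)
s=lambda q: None if q is None else np.round(q,2).tolist()
for th in (-20,-30,-40):
 for fl in (1,-1):
  print(th,fl,"pick",[s(ik(BOX+[0,0,z],tool(YAW,d2(th),fl))) for z in (.064,.19)],"\n seat",[s(ik(cw(33,-70,z),tool(YAW,d2(th),fl))) for z in(77,180)])
  for az in (-60,-30):
    print("  ",az,"up",s(ik(TRAY+[0,0,.18],tool(d2(az),d2(th),fl))),"pour",[s(ik(TRAY+[0,0,.18],tool(d2(az),d2(t),fl))) for t in (85,95,105)])
E
```

```text
-20 1 pick [[0.31, 0.69, -0.16, 1.74, 0.14, 1.08, 1.55], [0.51, 0.56, -0.45, 1.66, 0.24, 1.33, 1.46]] 
 seat [[-0.05, 0.71, -0.16, 1.64, 0.01, 1.13, 1.29], [-0.06, 0.58, -0.15, 1.6, -0.02, 1.3, 1.29]]
   -60 up [0.7, 0.7, -0.21, 1.39, -0.04, 1.36, 1.05] pour [[0.68, 0.93, -0.68, 2.25, 2.38, 1.81, -1.14], [0.29, 0.93, -0.23, 2.24, 2.27, 1.81, -1.46], [-0.1, 1.06, 0.21, 2.2, 2.07, 1.73, -1.76]]
   -30 up [0.72, 0.75, -0.37, 1.35, 0.21, 1.44, 1.38] pour [[0.68, 0.79, -0.23, 2.42, 3.12, 1.53, -1.41], [0.69, 0.94, -0.23, 2.37, 3.19, 1.81, -1.38], [1.39, 1.5, -0.92, 2.27, 3.81, 1.63, -0.54]]
-20 -1 pick [[-0.6, 1.2, 1.33, 1.8, -0.96, 1.46, -0.62], [-0.62, 0.94, 1.34, 1.74, -0.7, 1.52, -0.75]] 
 seat [[-0.92, 1.21, 1.33, 1.7, -1.03, 1.59, -0.99], [-0.93, 1.01, 1.34, 1.66, -0.85, 1.64, -1.08]]
   -60 up [-0.1, 1.1, 1.33, 1.46, -1.0, 1.76, -1.36] pour [[-0.16, 0.8, 0.27, 2.3, 2.13, 1.29, 1.52], [-0.2, 0.95, 0.31, 2.27, 2.09, 1.47, 1.4], [-0.21, 1.09, 0.33, 2.21, 2.02, 1.63, 1.32]]
   -30 up [-0.16, 1.11, 1.33, 1.42, -0.87, 1.71, -0.92] pour [[0.47, 0.77, -0.01, 2.43, 3.08, 1.54, 1.57], [-0.02
[... 1758 characters left out ...]
12, 1.53, -1.41], [0.69, 0.94, -0.23, 2.37, 3.19, 1.81, -1.38], [1.39, 1.5, -0.92, 2.27, 3.81, 1.63, -0.54]]
-40 -1 pick [[-0.51, 1.37, 1.33, 1.54, -0.82, 1.79, -0.68], [-0.45, 1.0, 1.11, 1.51, -0.49, 1.76, -0.89]] 
 seat [[-0.63, 1.09, 0.88, 1.43, -0.68, 1.72, -1.26], [-0.63, 0.95, 0.88, 1.41, -0.58, 1.82, -1.31]]
   -60 up [0.4, 0.92, 0.43, 1.17, -0.52, 1.81, -1.76] pour [[-0.16, 0.8, 0.27, 2.3, 2.13, 1.29, 1.52], [-0.2, 0.95, 0.31, 2.27, 2.09, 1.47, 1.4], [-0.21, 1.09, 0.33, 2.21, 2.02, 1.63, 1.32]]
   -30 up [0.4, 0.93, 0.21, 1.09, -0.14, 1.83, -1.5] pour [[0.47, 0.77, -0.01, 2.43, 3.08, 1.54, 1.57], [-0.02, 1.05, 0.51, 2.41, 2.85, 1.79, 1.08], [-0.45, 1.58, 0.9, 2.36, 2.36, 1.63, 0.45]]
```

```bash
cat > pick.py <<'E'
from h import *
R=tool(YAW,d2(-30),1)
env.reach(tcp(BOX+[0,0,.19],R),R)
env.movel(tcp(BOX+[0,0,.064],R),rate=.12)
effector.grasp(30); s=env.sense(); print(s["gripper_width"],s["grasp_force"])
env.movel(tcp(BOX+[0,0,.20],R),rate=.12)
s=env.sense(); print(s["t"],s["gripper_width"],np.round(s["wrist_force"],1),np.round(s["joint_positions"],2))
ik=lambda g,R: solver.inverse_kinematics(tcp(g,R),R)
for az in (-120,-100,-80,-60):
  print(az,[None if (q:=ik(TRAY+[0,0,.18],tool(d2(az),d2(t),1))) is None else np.round(q,2).tolist() for t in (-30,0,30,60,80,95)])
E
python3 pick.py
```

```text
0.06180110474686762 30.000440776348114
7.975 0.06193480978752596 [-0.1 -0.3 -3.3] [ 0.48  0.66 -0.44  1.54  0.24  1.54  1.45]
-120 [[0.8, 0.6, -0.1, 1.62, -0.52, 1.09, 0.47], [0.48, 0.51, 0.02, 1.66, -0.01, 0.97, -0.02], [0.15, 0.59, 0.15, 1.65, 0.48, 1.09, -0.51], [-0.04, 0.79, 0.21, 1.6, 0.81, 1.37, -0.81], [-0.11, 0.96, 0.23, 1.56, 0.96, 1.58, -0.93], [-0.11, 1.09, 0.24, 1.52, 1.06, 1.75, -0.99]]
-100 [[0.79, 0.68, -0.13, 1.48, -0.39, 1.27, 0.67], [0.54, 0.52, -0.06, 1.66, 0.04, 0.97, 0.29], [0.17, 0.51, 0.1, 1.79, 0.62, 0.9, -0.32], [-0.07, 0.67, 0.17, 1.85, 1.09, 1.14, -0.86], [-0.07, 0.84, 0.1, 1.83, 1.29, 1.44, -1.09], [-0.06, 0.99, 0.06, 1.78, 1.4, 1.67, -1.2]]
-80 [[0.76, 0.75, -0.18, 1.36, -0.24, 1.43, 0.86], [0.6, 0.52, -0.15, 1.65, 0.09, 0.97, 0.59], [0.26, 0.43, 0.02, 1.91, 0.76, 0.7, -0.12], [-0.03, 0.56, 0.12, 2.07, 1.47, 0.94, -0.97], [-0.06, 0.76, 0.07, 2.08, 1.66, 1.31, -1.27], [-0.01, 0.93, 0.01, 2.04, 1.75, 1.62, -1.4]]
-60 [[0.72, 0.8, -0.22, 1.26, -0.09, 1.55, 1.08], [0.66, 0.53, -0.24, 1.65, 0.14, 0.98, 0.9], [0.33, 0.37, 0.0, 2.01, 0.79, 0.48, 0.19], [-0.11, 0.49, 0.32, 2.27, 2.02, 0.7, -1.23], [0.08, 0.71, 0.01, 2.29, 2.16, 1.31, -1.46], [0.2, 0.92, -0.13, 2.24, 2.22, 1.75, -1.52]]
```

```bash
cat > pour.py <<'E'
from h import *
G=TRAY+[-.0,-.03,.175]; az=d2(-100)
R=tool(az,d2(-30)); env.reach(tcp(G,R),R)
for t in (-5,20,45,60,70,80,90,96):
    R=tool(az,d2(t)); p=tcp(G,R); d=np.linalg.norm(p-env.sense()["ee_pos"])
    env.movel(p,R,rate=d/(.7 if t<50 else .5))
env.pause(.5)
s=env.sense(); print(s["t"],s["gripper_width"],np.round(s["joint_positions"],2),np.round(s["wrist_force"],1))
im,p=cloud("scene"); cv2.imwrite("pics/pour.png",cv2.resize(im[150:450,50:350],None,fx=2,fy=2)[:,:,::-1])
for c in("scene","side"):
    if c=="side": viewer.read_camera(c)
    for r in tip_of(c,"knob1_center"): print(c,np.round(r["at"],3),round(r["score"],2))
E
python3 pour.py
```

```text
15.6333 0.06181725610735836 [-0.48  1.19  0.72  1.81  1.06  1.17 -1.07] [-0.4 -0.6 -1.2]
scene [0.48  0.224 0.047] 0.44
side [ 0.579 -0.303  0.019] 0.67
```

View pics/pour.png

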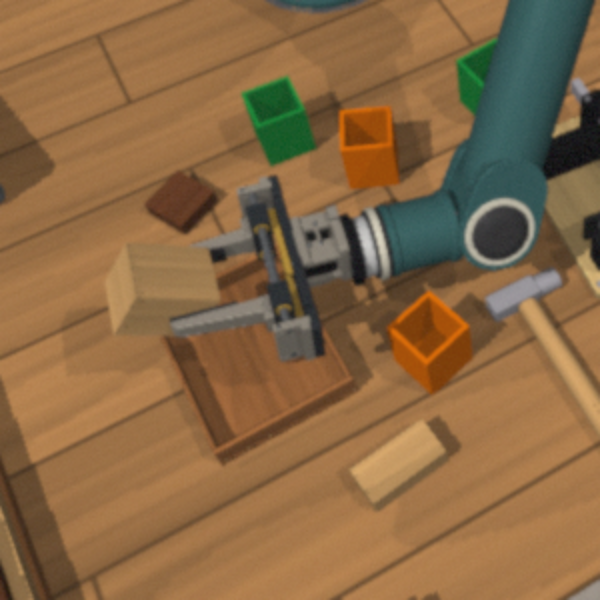

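```bash
cat > back.py <<'E'
from h import *
G=TRAY+[0,-.03,.175]; az=d2(-100)
for t in (60,20,-30):
    R=tool(az,d2(t)); p=tcp(G+[0,0,.02*(60-t)/30],R); d=np.linalg.norm(p-env.sense()["ee_pos"])
    env.movel(p,R,rate=d/.8)
R=tool(YAW,d2(-30)); env.reach(tcp(cw(34,-70,76+140),R),R)
s=env.sense(); print(s["t"],s["gripper_width"],np.round(s["joint_positions"],2))
a,_=cloud("scene"); ks=tip_of("scene","knob1_center"); b,_=cloud("side"); ks+=tip_of("side","knob1_center")
for r in ks: print(np.round(r["at"],3),round(r["score"],2))
a=cv2.resize(a[260:390,110:240],(400,400)); b2=cv2.resize(b[330:430,305:455],(400,400))
cv2.imwrite("pics/after.png",np.hstack([a,b2])[:,:,::-1])
E
python3 back.py
```

```text
20.3917 0.0620097598974325 [ 0.11  0.69 -0.4   1.43  0.08  1.56  1.19]
[ 0.584 -0.295  0.018] 0.64
[ 0.756 -0.252 -0.002] 0.57
[ 0.578 -0.295  0.019] 0.56
[0.563 0.085 0.152] 0.24
```

View pics/after.png

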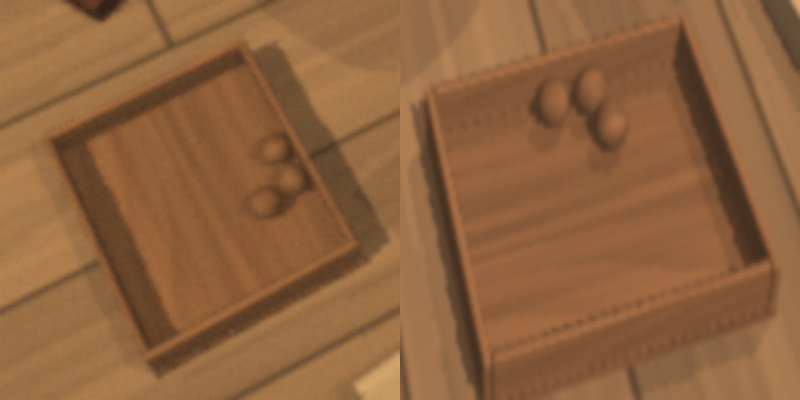

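```bash
cat > place.py <<'E'
from h import *
R=tool(YAW,d2(-30)); X=36
env.movel(tcp(cw(X,-70,82),R),rate=.13)
f0=env.sense()["wrist_force"][2]; z=82
while z>72:
    z-=1; env.movel(tcp(cw(X,-70,z),R),rate=.02); f=env.sense()["wrist_force"][2]-f0
    if abs(f)>3: break
print(z,f)
effector.release()
env.movel(tcp(cw(X,-70,z),R)-R[:,2]*.05,rate=.12)
s=env.sense(); print(s["t"])
env.movel(np.array(s["ee_pos"])+[0,0,.06],rate=.2)
im,p=cloud("wrist"); cv2.imwrite("pics/placed.png",im[:,:,::-1])
R=tool(YAW+np.pi/2,0,-1)
env.reach(cw(-42,66,150),R)
s=env.sense(); print(s["t"],np.round(s["joint_positions"],2))
im,p=cloud("wrist"); x,y,zz=p[...,0],p[...,1],p[...,2]; dark=im.max(2)<70
q=(p-CL)@RC*1000  # clamp coords mm
cv2.imwrite("pics/pump.png",im[:,:,::-1])
top=(abs(q[...,2]-66)<5)&dark&(q[...,1]>30)&(q[...,1]<110)&(abs(q[...,0]+34)<45)
print("trig/grip top x hist",np.histogram(q[top][:,0],bins=np.arange(-80,10,4)))
c="scene"; im,p=cloud(c); q=(p-CL)@RC*1000
rim=(abs(q[...,2]-92)<4)&(abs(q[...,0]-36)<45)&(abs(q[...,1]+70)<45)
print("rim clamp",np.percentile(q[rim][:,:2],[1,50,99],axis=0).round(1).tolist(),cv2.minAreaRect(q[rim][:,:2].astype(np.float32)))
E
python3 place.py
```

```text
75 8.101803631395113
24.7
26.7917 [-0.41  0.38 -0.09  1.91  0.05  0.86 -0.62]
trig/grip top x hist (array([  0,   0,   0,   0, 158, 640, 669, 664, 678, 369,   0,   0,   0,
         0,   0, 211, 596, 570, 235,   0,   0,   0]), array([-80, -76, -72, -68, -64, -60, -56, -52, -48, -44, -40, -36, -32,
       -28, -24, -20, -16, -12,  -8,  -4,   0,   4,   8]))
rim clamp [[5.3, -98.5], [39.1, -67.5], [68.1, -36.0]] ((37.218509674072266, -67.1795883178711), (62.738616943359375, 65.08158874511719), 89.21954345703125)
```

```bash
cat > pumph.py <<'E'
from h import *
def jaw():
    im,p=cloud("scene"); q=(p-CL)@RC*1000
    m=(abs(q[...,2]-70)<3)&(im.max(2)<70)&(q[...,1]>-95)&(q[...,1]<5)&(q[...,0]>75)
    x=q[m][:,0]; return np.percentile(x,[3,50,97]).round(1).tolist()
def st(tag):
    s=env.sense(); print(tag,"t",round(s["t"],2),"w",round(s["gripper_width"]*1000,1),"f",round(s["grasp_force"],1),"wf",np.round(s["wrist_force"],1),"ee",np.round((RC.T@(np.array(s["ee_pos"])-CL))*1000,1))
E
python3 - <<'E'
from pumph import *
print("jaw0",jaw())
env.movel(cw(-42,66,30),rate=.15); st("down")
effector.grasp(25); st("sq1"); print(jaw())
effector.release(); st("rel"); print(jaw())
E
```

```text
jaw0 [100.4, 130.6, 142.6]
down t 27.89 w 91.8 f 0.0 wf [ 0.3  0.1 -0.2] ee [-41.4  66.4  30.7]
sq1 t 28.74 w 38.3 f 25.0 wf [-1.4 -0.6  5.3] ee [-42.4  66.2  30.6]
[82.5, 112.9, 125.4]
rel t 29.69 w 92.0 f 0.0 wf [ 0.1 -0.5  0.8] ee [-42.5  65.9  29.7]
[82.5, 113.3, 125.3]
```

```bash
python3 - <<'E'
from pumph import *
print("jaw",jaw())
effector.grasp(25); st("sq2"); print(jaw())
effector.release(); env.movel(cw(-39.5,66,30),rate=.05); st("rel"); print(jaw())
E
```

```text
jaw [82.2, 112.9, 125.3]
sq2 t 30.64 w 38.6 f 25.0 wf [-0.9 -1.3  3.3] ee [-42.4  66.   30.2]
[90.1, 101.9, 113.9]
rel t 31.84 w 92.0 f 0.0 wf [ 0.2  0.3 -0.4] ee [-39.3  65.9  30. ]
[90.2, 102.5, 113.4]
```

```bash
python3 - <<'E'
from pumph import *
for c in("scene","side"):
    im,p=cloud(c); q=(p-CL)@RC*1000
    for n,zl,zh,y0,y1 in(("jaw",67,75,-95,-20),("pad",64,69,-95,-45)):
        m=(q[...,2]>zl)&(q[...,2]<zh)&(im.max(2)<80)&(q[...,1]>y0)&(q[...,1]<y1)
        h,e=np.histogram(q[m][:,0],bins=np.arange(-26,160,3)); print(c,n,[(int(a),int(b)) for a,b in zip(e,h) if b>3])
    m=(abs(q[...,2]-92)<4)&(abs(q[...,0]-36)<45)&(abs(q[...,1]+70)<45); print("rim",cv2.minAreaRect(q[m][:,:2].astype(np.float32)))
    cv2.imwrite(f"pics/j_{c}.png",cv2.resize(im[150:310,280:460] if c=="scene" else im[190:280,260:400],None,fx=4 if c=="scene" else 5,fy=4 if c=="scene" else 5,interpolation=cv2.INTER_CUBIC)[:600,:800,::-1])
E
```

```text
scene jaw [(-23, 10), (-20, 29), (-17, 24), (-14, 7), (-11, 5), (-5, 4), (67, 13), (70, 14), (73, 6), (88, 21), (91, 31), (94, 36), (97, 30), (100, 32), (103, 34), (106, 34), (109, 39), (112, 24)]
scene pad [(-23, 4), (-20, 7), (-17, 5), (67, 13), (70, 21), (73, 9), (88, 8), (91, 12), (94, 9), (97, 11), (100, 4), (103, 7), (106, 8), (109, 11), (112, 19)]
rim ((34.11613464355469, -67.07992553710938), (64.0445327758789, 65.06546783447266), 89.8939437866211)
side jaw [(-26, 5), (-23, 22), (-20, 17), (-17, 19), (-14, 20), (-11, 21), (-8, 17), (-5, 18), (-2, 5), (85, 4), (88, 19), (91, 19), (94, 17), (97, 19), (100, 18), (103, 20), (106, 18), (109, 10)]
side pad [(-26, 6), (-23, 8), (-20, 4), (-17, 7), (-14, 4), (-11, 6), (-5, 4), (-2, 7), (88, 7), (91, 4), (97, 6), (100, 9), (106, 4), (109, 7)]
rim ((34.47557067871094, -71.62683868408203), (62.63125228881836, 69.64872741699219), 0.36302611231803894)
```

View pics/j_side.png

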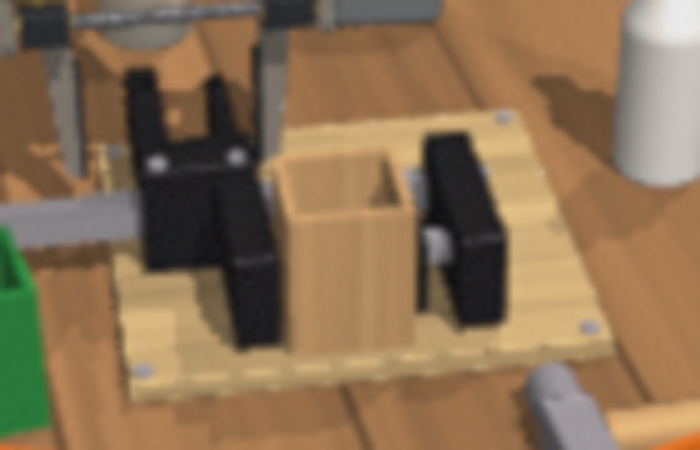

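```bash
python3 - <<'E'
from pumph import *
effector.grasp(25); st("sq3")
c=-39.5
while env.sense()["gripper_width"]>.0420 and c>-42.6:
    c-=.4; env.movel(cw(c,66,30),rate=.01); st("c %.1f"%c)
env.pause(.5); st("hold"); print(jaw())
for cam in("scene","side"):
    im,p=cloud(cam); q=(p-CL)@RC*1000
    m=(abs(q[...,2]-92)<4)&(abs(q[...,0]-36)<45)&(abs(q[...,1]+70)<45); print("rim",cv2.minAreaRect(q[m][:,:2].astype(np.float32)))
    m=(q[...,2]>67)&(q[...,2]<75)&(im.max(2)<80)&(q[...,1]>-95)&(q[...,1]<-20)
    h,e=np.histogram(q[m][:,0],bins=np.arange(50,130,2)); print([(int(a),int(b)) for a,b in zip(e,h) if b>3])
cv2.imwrite("pics/fin.png",cv2.resize(im[190:280,260:400],None,fx=5,fy=5,interpolation=cv2.INTER_CUBIC)[:,:,::-1])
E
```

```text
sq3 t 32.86 w 38.4 f 25.0 wf [-7.1 -0.1  6.3] ee [-42.4  66.   30.1]
hold t 33.36 w 38.6 f 25.0 wf [-6.7 -1.2  6.5] ee [-42.4  66.   30.1]
[78.7, 90.6, 102.1]
rim ((31.012842178344727, -67.34721374511719), (66.592041015625, 63.387203216552734), 1.0186222791671753)
[(64, 9), (66, 7), (68, 12), (76, 6), (78, 16), (80, 19), (82, 26), (84, 21), (86, 24), (88, 22), (90, 17), (92, 24), (94, 28), (96, 19), (98, 27), (100, 21), (102, 14)]
rim ((31.264244079589844, -72.52838134765625), (67.16458892822266, 61.82843017578125), 89.89073181152344)
[(66, 4), (76, 10), (78, 11), (80, 14), (82, 11), (84, 13), (86, 13), (88, 11), (90, 15), (92, 12), (94, 11), (96, 11), (98, 7)]
```

View pics/fin.png

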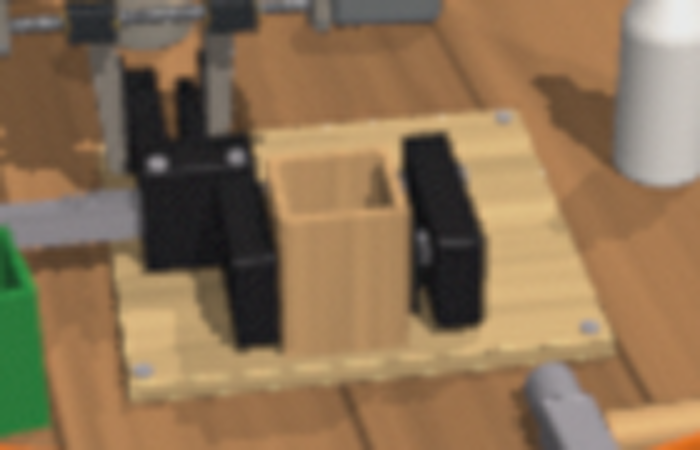

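The gripper centres itself on the trigger, so this stroke went the full way and the pad is at about 8.5 mm. That is inside the band but on the high side. I'll ease the squeeze in small steps, watching the finger opening.

```bash
python3 - <<'E'
from pumph import *
for F in (20,18,16,15,14,13,12,11,10):
    effector.grasp(F); env.pause(.25); st(F)
    if env.sense()["gripper_width"]>.0398: break
env.pause(.5); st("hold"); print(jaw())
E
```

```text
20 t 33.98 w 39.2 f 20.0 wf [-6.5 -0.6  6. ] ee [-42.3  66.   30.1]
18 t 34.44 w 39.4 f 18.0 wf [-5.2 -1.6  5.8] ee [-42.3  65.9  30. ]
16 t 34.91 w 39.4 f 16.0 wf [-5.8 -1.   4.6] ee [-42.2  65.9  30. ]
15 t 35.38 w 39.6 f 15.0 wf [-5.4 -1.2  6.2] ee [-41.9  66.   30.1]
14 t 35.88 w 40.5 f 14.0 wf [-4.8  0.4  5.4] ee [-41.5  65.9  30.1]
hold t 36.38 w 40.6 f 14.0 wf [-5.6 -1.   5. ] ee [-41.5  65.9  30.1]
[79.4, 91.4, 103.6]
```

```bash
python3 -c "
from h import *
print(workorder.finish_job()); print(env.sense()['t'])"
```

```text
the job is handed in; nothing more can be done
None
the job is handed in; nothing more can be done
```

I handed the job in at about 36 s of the 58 s allowed, and the station gave no verdict. The three knobs are in the tray, and the box stands between the jaws with the pad pressed in about 7 mm (estimated from the camera). The gripper is still squeezing trigger and grip at 14 N.

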